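# Tip the used dish out of the sorting tray

### The arm

A 6-joint arm with a two-finger parallel gripper is mounted at the origin on the work surface. World frame = base frame: x ahead of the robot, y to its left, z up, the work surface at z = 0. Lengths are in mm, angles in degrees, forces in N, time in s.
With the tool pointing down it reaches from about 275 to 775 mm from the base axis. Payload 14.6 kg.
Tool frame: the origin (TCP) lies at the very end of the fingers, on their centre line; the grasp point (between the pads) lies 19 mm behind it; x points along the fingers, y is the direction in which the jaws open and shut, and the axes are right-handed (so a half turn about x gives the same grasp; the last joint's range is limited). The gripper opens to 85 mm and grips with 20 to 120 N. Pads are 22 mm wide; open, the fingers measure 114 mm over their backs; the gripper's body (76 mm by 85 mm) begins 54 mm behind the grasp point. The pads swing forward as they close: fully open they stand 13 mm farther back than shut.
Start: joints at [55.331, 15.075, -2.767, 72.158, 0, 81.102], TCP at [228.267, 472.782, 231.278] pointing down, gripper open.
Joint ranges: [-151.79, 151.79], [-50.71, 97.33], [-67.44, 78.34], [-121.81, 120.89], [-77.56, 73.72], [-180, 180]. Speed limits (degrees/s): [108.29, 108.29, 147.25, 159.86, 180, 180].

### API

Orientations are given as [roll, pitch, yaw] about the fixed x, y, z axes, in that order (R = Rz(yaw) Ry(pitch) Rx(roll)).
In Python, from bench import ctrl gives the robot as it stands. Calls block until the motion is done:
- ctrl.movep(position, orientation): joint-space move of the TCP to a pose.
- ctrl.move_linear(position, orientation=None, feed=150, until_force=None): straight line of the TCP; orientation=None keeps the orientation; feed is the mean speed in mm/s. With until_force (N) it stops when the force on the tool has changed by that much, and returns True; else False.
- ctrl.move_joints(angles): joint-space move.
- ctrl.command_gripper(opening, force=None): opening from 0.0 (shut) to 1.0 (fully open); force is the grip in N (None keeps the last); returns when the fingers have stopped.
- ctrl.hold(seconds).
- ctrl.solve_ik(position, orientation): joint angles nearest the present ones, or None.
- ctrl.observe(): the state.
- ctrl.read_camera(name): name is "scene" or "top"; returns the picture (480x640x3 uint8, red, green, blue); there is no depth.
- ctrl.get_calibration(name): a dict with "mtx" (3x3 intrinsics, pixels), "eye" and "rotation" of the camera in the world. Camera axes: x right, y down, z forward; pixel columns grow to the right and rows downward; lengths in mm; the calibration is good to about 2 mm. A picture is of the moment at which its call begins. get_calibration takes no time and is no camera call.
A pose or a line that the arm cannot do raises ctrl.Unreachable and nothing moves.
- ctrl.hand_in(): hands the job in, once; it reports no verdict.
The state is a dict: "clock": time; "joints": joint angles; "dq": joint speeds; "joint_torque": joint torques, N m; "eef_pos": TCP position; "eef_rot": TCP orientation; "force": force on the tool from outside, world axes, zero at the start; "torque": the same for the moment, N m; "width": opening from 0.0 (shut) to 1.0 (fully open).
Only numpy, scipy, OpenCV 4.12 (cv2) and the standard library are available. Lean on these libraries where they do the work, as an engineer would, in place of code of your own. Each camera call takes 0.05 s, during which the arm holds its last target.

### The job

The four-bay sorting tray on the rubber mat holds three tall capped pots and one low flat dish. Lift the tray by its post and tip it on the corner of the dish's bay so that the dish alone slides out through the gap in the rim into the open tub, without the gripper touching the dish; the pots stay standing in their bays. Then set the tray back down gently and level in the middle of the mat, any way round, and disturb nothing else.

Things in the scene. Friction and masses are not known exactly. Their poses are not given: they have to be found in the camera images.
- tray_grip (a point): grip point on the post of the aluminium sorting tray (0.36 kg empty): on the axis of the square post at the tray's centre, 76 mm above the tray's underside and 18 mm below the post's top. The post is 24 x 24 mm, its faces along the tray's x and y, its top 94 mm above the underside. Axes are the tray's: z up, x and y along its sides
- tray_foot (a point): centre of the tray's underside, same axes. Tray 190 x 190 mm, flat 4 mm floor, 3 mm outer walls and dividers (lines x = 0, y = 0) to 28 mm above the underside: four bays, centres (+-47, +-47) mm. Each side's wall reaches only 44.5 mm either way from its middle, so each bay has a 67 mm gap at its outer corner, without a sill; the floor runs on to the corner point (+-95, +-95)
- dish_c (a point): a low flat round lidded dish of white plastic, 60 mm across and 15 mm tall, about 30 g, lying in one of the four bays (any one) of the tray; the point is its centre, half-way up, z up. It begins to slide on the tray when that is tipped by about 14 to 20 degrees
- pot_a_c (a point): a closed round screw-capped sample pot of white plastic, 46 mm tall, 60 mm across at the body with a narrower ribbed cap 43 mm across (the same as the other two), about 45 g, standing in a bay of the tray; the point is its centre, half-way up, z up along the pot's axis. Slides on the tray as the dish does. It must stay in its bay
- pot_b_c (a point): a closed round screw-capped sample pot of white plastic, 46 mm tall, 60 mm across at the body with a narrower ribbed cap 43 mm across (the same as the other two), about 45 g, standing in a bay of the tray; the point is its centre, half-way up, z up along the pot's axis. Slides on the tray as the dish does. It must stay in its bay
- pot_c_c (a point): a closed round screw-capped sample pot of white plastic, 46 mm tall, 60 mm across at the body with a narrower ribbed cap 43 mm across (the same as the other two), about 45 g, standing in a bay of the tray; the point is its centre, half-way up, z up along the pot's axis. Slides on the tray as the dish does. It must stay in its bay
- mat: thin black rubber mat, 220 x 220 x 3 mm, fixed flat on the desk, where the tray starts and must end; origin under its centre, z up, its top 3 mm above the origin
- tub: open grey plastic discard tub, fixed to the desk, 260 (its x) x 220 (its y) x 80 mm high, walls and floor 4 mm; origin under its centre, z up
- slide_box: bystander: closed blue slide box 110 x 180 x 36 mm lying on the desk beyond the work; origin under its centre
- cactus: bystander: small cactus in a clay pot, 75 mm across and 116 mm tall; origin under its centre
- eyepiece: bystander: black and steel microscope eyepiece standing upright, 37 mm across, 62 mm tall; origin under its centre
Things that resemble listed ones, but are neither listed nor needed, are in the scene too. What is shaped like the part that bears pot_c_c but green or purple is not meant.

How it is judged (in metres and radians):
On the way, in this order (a step that is already met when the one before it is completed fails the run):
1. the tray is lifted off the mat with the dish still in it (height (world z) of tray_grip above 0.11 m and distance between dish_c and tray_grip below 0.14 m), for 0.1 s.
2. the tray is tipped (over 11 degrees) (angle between tray_grip's own z axis and vertical above 0.2 rad).
3. the dish lies in the tub (x of dish_c in the frame of tub between -0.13 and 0.13 m and y of dish_c in the frame of tub between -0.11 and 0.11 m and z of dish_c in the frame of tub below 0.06 m), for 0.3 s.
At the end, for the whole second after the job is handed in: The dish lies inside the tub (its centre within the walls and below 60 mm); the tray stands level (within 0.05 rad) and at rest on the mat with its post within 30 mm of the mat's centre; the three pots stand upright in the tray, their centres within 100 mm of the post (all of step 3 and angle between tray_grip's own z axis and vertical below 0.05 rad and horizontal distance between tray_grip and mat below 0.03 m and height (world z) of tray_grip below 0.086 m and linear speed of tray below 0.02 m/s and horizontal distance between each of pot_a_c, pot_b_c, pot_c_c and tray_grip below 0.1 m and angle between each of pot_a_c, pot_b_c, pot_c_c's own z axis and vertical below 0.1 rad and height (world z) of each of pot_a_c, pot_b_c, pot_c_c below 0.04 m); the robot touches nothing.
It fails at once if the gripper's fingers touch the dish (contact force between the fingers and dish above 0.3 N).
It fails at once if a pot leaves the tray (distance between any of pot_a_c, pot_b_c, pot_c_c and tray_grip above 0.15 m).
It fails at once if the tray is dropped on the mat (faster than 0.4 m/s at the mat) (height (world z) of tray_grip below 0.088 m and linear speed of tray above 0.4 m/s).
It fails at once if a bystander is moved by more than 30 mm (distance of any of slide_box, cactus, eyepiece from where it was at the start of the episode above 0.03 m).
It also fails if it takes over 64 s, if anything falls off the work surface, if the arm or the gripper's body presses on something with over 40 N, if the wrist force passes 120 N, or if a joint passes its speed limit or range.

## Working session

There is one attempt and no reset: what is moved stays moved. The work goes in short steps, each a Python script; the robot and the scene stay as the last script left them, time stands still between calls to the robot, and variables do not carry over. Pictures are saved under pics/ and viewed, and the job is handed in when it is done.

```bash
mkdir -p pics; ls; python3 - <<'E'
from bench import ctrl
import cv2
for n in("scene","top"):
    im=ctrl.read_camera(n); cv2.imwrite(f"pics/{n}0.png",im[:,:,::-1])
    c=ctrl.get_calibration(n); print(n,c)
print(ctrl.observe())
E
```

```text
pics
scene {'mtx': array([[514.89778311,   0.        , 322.84104267],
       [  0.        , 514.89778311, 246.81920382],
       [  0.        ,   0.        ,   1.        ]]), 'eye': array([1007.45765407, -739.02622644,  769.68168616]), 'rotation': array([-129.26067936,    0.74324651,   29.24034833])}
top {'mtx': array([[482.25797058,   0.        , 314.77798962],
       [  0.        , 482.25797058, 244.62031358],
       [  0.        ,   0.        ,   1.        ]]), 'eye': array([455.60569055, -14.71998732, 994.92685234]), 'rotation': array([-170.45636967,    0.66985395,  -88.70004142])}
{'clock': 0.1, 'joints': array([ 5.53312147e+01,  1.50960935e+01, -2.79670105e+00,  7.21562715e+01,
       -6.64230156e-04,  8.11011809e+01]), 'dq': array([-0.02667359, -0.0757235 ,  0.12949793,  0.06685828,  0.09271088,
       -0.07204056]), 'joint_torque': array([ 3.10485513e-03, -6.38577747e+01,  3.85062075e+01,  9.95930401e-03,
       -6.35371725e-05,  6.69199309e-06]), 'eef_pos': array([228.14564435, 472.61093154, 230.89511523]), 'eef_rot': array([ -98.12322648,   89.95092947, -123.89319247]), 'force': array([-0.8606297 , -0.77053583, -0.17437356]), 'torque': array([ 0.0071325 , -0.00367652,  0.04525442]), 'width': 1.0006325494595738}
```

View pics/top0.png

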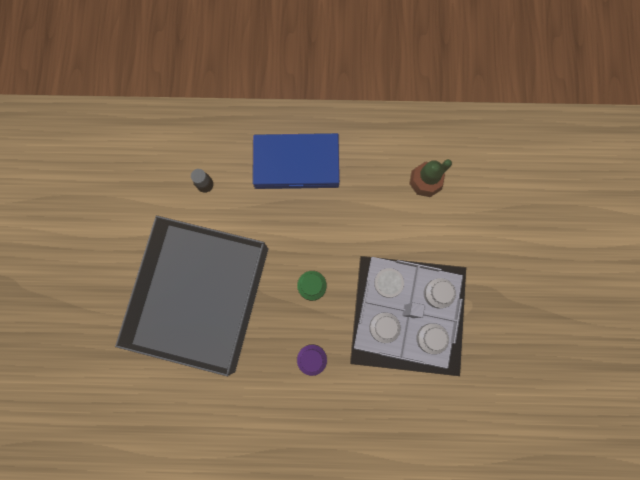

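View pics/scene0.png

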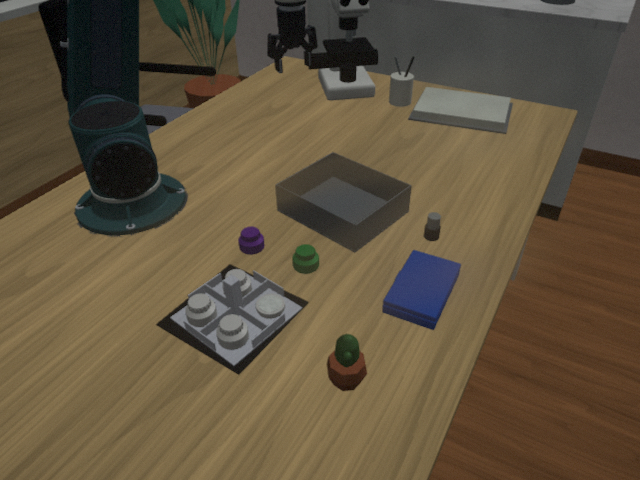

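Top view: the tray is at about (411,312) on the black mat. The dish looks to be in the bay at (389,283), with pots at (440,293), (386,328) and (433,339). The tub is on the left, centred near (192,296). The green (312,286) and purple (312,360) pots are distractors outside the tray. I'll enlarge to confirm.

```bash
cat > h.py <<'E'
import numpy as np, cv2
from scipy.spatial.transform import Rotation as R
from bench import ctrl
def cam(n):
    c=ctrl.get_calibration(n); return c["mtx"],np.array(c["eye"]),R.from_euler("xyz",c["rotation"],degrees=True).as_matrix()
def proj(n,P):
    K,e,M=cam(n); q=(np.atleast_2d(P)-e)@M; q=q@K.T; return q[:,:2]/q[:,2:]
def unproj(n,uv,z):
    K,e,M=cam(n); uv=np.atleast_2d(uv); d=np.c_[uv,np.ones(len(uv))]@np.linalg.inv(K).T@M.T
    return e+d*((z-e[2])/d[:,2])[:,None]
E
python3 - <<'E'
from h import *
np.set_printoptions(precision=1,suppress=True)
print("mat",unproj("top",[(360,257),(466,263),(460,375),(351,365)],3))
print("tub rim",unproj("top",[(157,217),(266,243),(232,374),(118,347)],80))
a=cv2.imread("pics/top0.png")[245:385,340:480]; cv2.imwrite("pics/c1.png",cv2.resize(a,None,fx=4,fy=4,interpolation=2))
b=cv2.imread("pics/scene0.png")[255:375,150:320]; cv2.imwrite("pics/c2.png",cv2.resize(b,None,fx=4,fy=4,interpolation=2))
E
```

```text
mat [[ 598.   -93.7    3. ]
 [ 590.1 -312.4    3. ]
 [ 365.2 -294.     3. ]
 [ 379.5  -77.3    3. ]]
tub rim [[657.4 308.4  80. ]
 [610.4  93.5  80. ]
 [364.1 146.6  80. ]
 [407.8 362.3  80. ]]
```

View pics/c1.png

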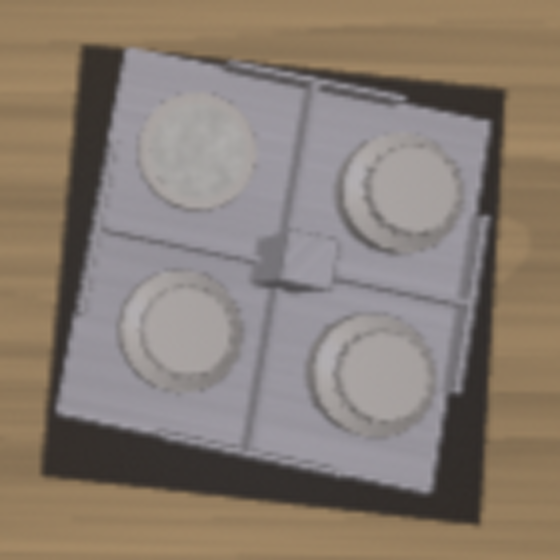

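View pics/c2.png

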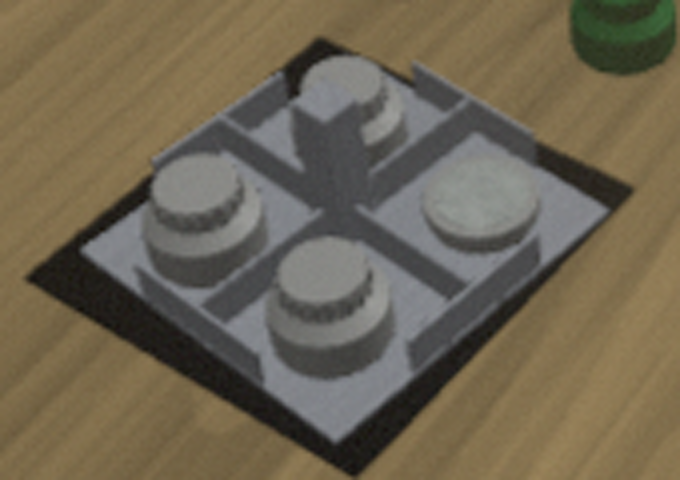

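The crops confirm it. The flat lidded dish is in the tray's upper-left bay in the top view (389,282). The other three bays hold white capped pots, and all four items are white. The green and purple ones are off the tray. Next I'll fit the tray, mat and tub poses.

```bash
cat >> h.py <<'E'
from scipy.optimize import least_squares
def fit2d(obs, model, z0=0., g=(480,0,0)):
    # obs: list (cam, uv); model Nx3 ; solves x,y,yaw
    def f(p):
        c,s=np.cos(p[2]),np.sin(p[2]); M=np.array(model,float)
        W=np.c_[p[0]+c*M[:,0]-s*M[:,1],p[1]+s*M[:,0]+c*M[:,1],M[:,2]]
        return np.concatenate([(proj(n,W[i:i+1])[0]-uv) for i,(n,uv) in enumerate(obs)])
    r=least_squares(f,g,loss="soft_l1"); return r.x,r.fun
E
python3 - <<'E'
from h import *
np.set_printoptions(precision=1,suppress=True)
C1=lambda x,y:("top",np.array([340+x/4-.4,245+y/4-.4])); C2=lambda x,y:("scene",np.array([150+x/4-.4,255+y/4-.4]))
q=95
# model x toward image-up-ish (+x world), y left
m=[(q,q,7),(q,-q,7),(-q,-q,7),(-q,q,7)]
o=[C1(125,47),C1(490,122),C1(433,492),C1(58,413)]
m+=[(0,0,97)];o+=[C1(310,261)]
p,r=fit2d(o,m,g=(480,-200,-.2));print("tray top",p[:2],np.degrees(p[2]),r)
# scene corners: right (610,212) is +x+y?, bottom(337,442) +x-y , left (82,248) -x-y
m2=[(q,q,7),(q,-q,7),(-q,-q,7),(0,0,97)];o2=[C2(610,212),C2(337,442),C2(82,248),C2(328,97)]
p,r=fit2d(o2,m2,g=(480,-200,-.2));print("tray scene",p[:2],np.degrees(p[2]),r)
p,r=fit2d(o+o2,m+m2,g=(480,-200,-.2));print("tray both",p[:2],np.degrees(p[2]),r)
h=110
mm=[(h,h,3),(h,-h,3),(-h,-h,3),(-h,h,3)];oo=[C1(82,45),C1(505,90),C1(480,523),C1(43,475)]
print("mat top",*fit2d(oo,mm,g=(480,-190,-.1)))
ms=[(h,h,3),(h,-h,3),(-h,-h,3)];os_=[C2(633,187),C2(355,476),C2(28,277)]
print("mat sc",*fit2d(os_,ms,g=(480,-190,-.1)))
print("dish",unproj("top",C1(197,150)[1],22))
t=[(130,110,80),(130,-110,80),(-130,-110,80),(-130,110,80)]
ot=[("top",np.array(u)) for u in [(157,217),(266,243),(232,374),(118,347)]]
print("tub",*fit2d(ot,t,g=(510,228,.2)))
E
```

```text
tray top [ 489.  -192.5] -10.286650080581007 [ 0.1 -0.1  0.2 -0.5 -0.1  0.4 -0.4  0.5  0.3 -0.3]
tray scene [ 491.1 -194.7] -10.903378429922682 [ 0.8 -0.5 -0.2  0.  -0.1 -0.1 -0.2  0.4]
tray both [ 489.4 -193.2] -10.432051113387699 [ 0.5 -0.4  0.6 -0.6  0.1  0.3 -0.2  0.1  0.6 -0.5  0.4 -1.6  0.2 -1.
 -0.3 -0.5 -0.5 -0.3]
mat top [ 482.4 -193.7   -0.1] [-0.2 -0.4  0.3 -0.6  0.4  0.6 -0.6  0.3]
mat sc [ 483.2 -196.    -0.1] [ 0.8 -0.1  0.1  0.1 -1.2 -0.2]
dish [[ 545.4 -150.7   22. ]]
tub [510.5 227.7  -0.2] [ 0.1 -1.5  0.3 -2.3 -0.3  2.  -0.1  1. ]
```

```bash
cat >> h.py <<'E'
TRAY=np.array([489.4,-193.2]); YAW=-10.43; MAT=np.array([482.7,-194.5]); TUB=np.array([510.5,227.7]); GR=19.
def tool(Rt,k):
    # Rt tray rotation; k in 0..3: jaw direction along tray axis at 90k deg
    y=Rt@np.array([np.cos(k*np.pi/2),np.sin(k*np.pi/2),0]); x=-Rt[:,2]; 
    M=np.c_[x,y,np.cross(x,y)]; return M
def eul(M): return R.from_matrix(M).as_euler("xyz",degrees=True)
def pose(g,Rt,k):
    """TCP pose for tray grip point g"""
    M=tool(Rt,k); return np.array(g)+M[:,0]*GR, eul(M)
def trayR(yaw,tilt=0):
    Rz=R.from_euler("z",yaw,degrees=True); d=Rz.apply([.7071068,.7071068,0]); ax=np.cross([0,0,1],d)
    return (R.from_rotvec(ax*np.radians(tilt))*Rz).as_matrix()
def tipgrip(yaw,tilt,corner):
    return np.array(corner)-trayR(yaw,tilt)@np.array([95,95,-76.])
E
python3 - <<'E'
import warnings; warnings.filterwarnings("ignore")
from h import *
np.set_printoptions(precision=1,suppress=True)
ty=np.radians(-12); ux=np.array([np.cos(ty),np.sin(ty)]);uy=np.array([-ux[1],ux[0]])
for rot in (0,22,43,60):
  yaw=YAW+rot; a=np.radians(yaw+45); d=np.array([np.cos(a),np.sin(a)])
  c=np.r_[TUB-40*d,110]
  for k in range(4):
    P=[pose([*TRAY,79],trayR(YAW),k),pose([*TRAY,256],trayR(YAW),k)]
    gt=tipgrip(yaw,35,c)
    P+=[pose([*gt],trayR(yaw),k)]+[pose(gt,trayR(yaw,t),k) for t in (15,30,38)]
    print(rot,k,c,gt)
    for p in P: print("   ",p[0],ctrl.solve_ik(*p))
E
```

```text
0 0 [477.6 205.  110. ] [422.8 167.3 249.3]
    [ 489.4 -193.2   60. ] [-30.4  21.7 -21.3  47.    0.   70. ]
    [ 489.4 -193.2  237. ] [-30.4  15.1  -1.8  73.1   0.   70. ]
    [422.8 167.3 230.3] [ 11.3   8.2 -12.   69.8   0.  111.7]
    [418.8 164.5 231. ] [ 14.3  18.4  -0.2  85.5  -5.1 115.4]
    [415.  161.9 232.9] [ 16.5  28.7  10.5 100.6  -8.9 119.3]
    [413.2 160.7 234.3] [ 17.4  34.2  15.7 108.2 -10.4 121.3]
0 1 [477.6 205.  110. ] [422.8 167.3 249.3]
    [ 489.4 -193.2   60. ] [-30.4  21.7 -21.3  47.    0.  -20. ]
    [ 489.4 -193.2  237. ] [-30.4  15.1  -1.8  73.1   0.  -20. ]
    [422.8 167.3 230.3] [ 11.3   8.2 -12.   69.8   0.   21.7]
    [418.8 164.5 231. ] [14.3 18.4 -0.2 85.5 -5.1 25.4]
    [415.  161.9 232.9] [ 16.5  28.7  10.5 100.6  -8.9  29.3]
    [413.2 160.7 234.3] [ 17.4  34.2  15.7 108.2 -10.4  31.3]
0 2 [477.6 205.  110. ] [422.8 167.3 249.3]
    [ 489.4 -193.2   60. ] [ -30.4   21.7  -21.3   47.     0.  -110. ]
    [ 489.4 -193.2  237. ] [ -30.4   15.1   -1.8   73.1    0.  -110. ]
    [422.8 167.3 230.3] [ 11.3   8.2 -12.   69.8   0.  -68.3]
    [418.8 164
[... 5065 characters left out ...]
10. ]
    [519.  121.6 230.3] [   4.4   15.9   -1.8   72.3    0.  -135.1]
    [519.4 116.7 231. ] [  11.8   17.9   -0.2   73.8  -14.9 -127.5]
    [519.7 112.1 232.9] [  18.4   21.9    1.6   77.5  -29.  -119.2]
    [519.9 109.9 234.3] [  21.4   24.8    2.7   80.6  -36.1 -114. ]
60 3 [513.7 187.8 110. ] [519.  121.6 249.3]
    [ 489.4 -193.2   60. ] [-30.4  21.7 -21.3  47.    0.  160. ]
    [ 489.4 -193.2  237. ] [-30.4  15.1  -1.8  73.1   0.  160. ]
    [519.  121.6 230.3] [  4.4  15.9  -1.8  72.3   0.  134.9]
    [519.4 116.7 231. ] [ 11.8  17.9  -0.2  73.8 -14.9 142.5]
    [519.7 112.1 232.9] [ 18.4  21.9   1.6  77.5 -29.  150.8]
    [519.9 109.9 234.3] [ 21.4  24.8   2.7  80.6 -36.1 156. ]
```

Rotating the tray by 43° and using jaw option k=0 keeps all joints well inside their ranges. Now I'll approach and grip.

```bash
python3 - <<'E'
import warnings; warnings.filterwarnings("ignore")
from h import *
np.set_printoptions(precision=1,suppress=True)
p,e=pose([*TRAY,180],trayR(YAW),0)
ctrl.movep(p,e)
p2,_=pose([*TRAY,79],trayR(YAW),0)
print(ctrl.move_linear(p2+[0,0,35],feed=120))
for n in("scene","top"): cv2.imwrite(f"pics/{n}1.png",ctrl.read_camera(n)[:,:,::-1])
s=ctrl.observe();print(s["clock"],s["eef_pos"],s["force"])
a=cv2.imread("pics/scene1.png")[220:380,130:330]; cv2.imwrite("pics/c3.png",cv2.resize(a,None,fx=4,fy=3.75,interpolation=2))
E
```

```text
False
3.45 [ 489.9 -193.4   95.8] [ 0.  -0.4 -0. ]
```

View pics/c3.png

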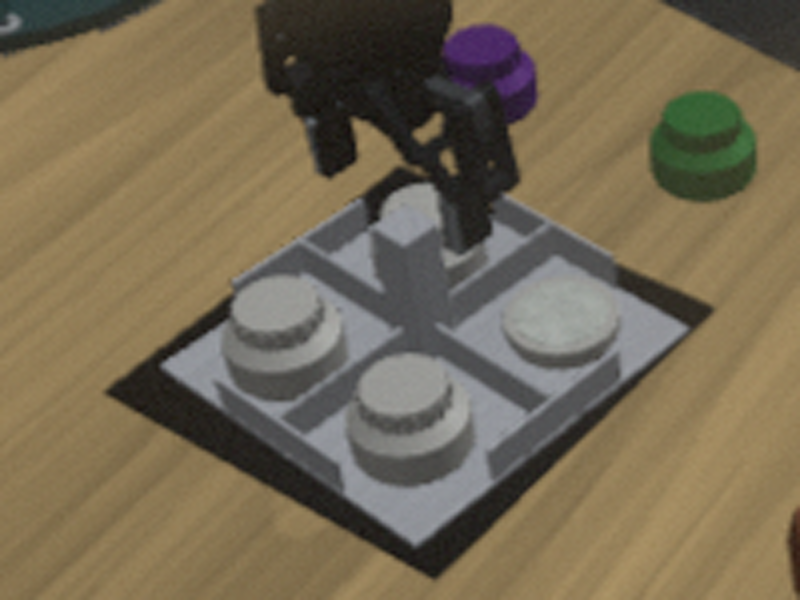

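View pics/top1.png

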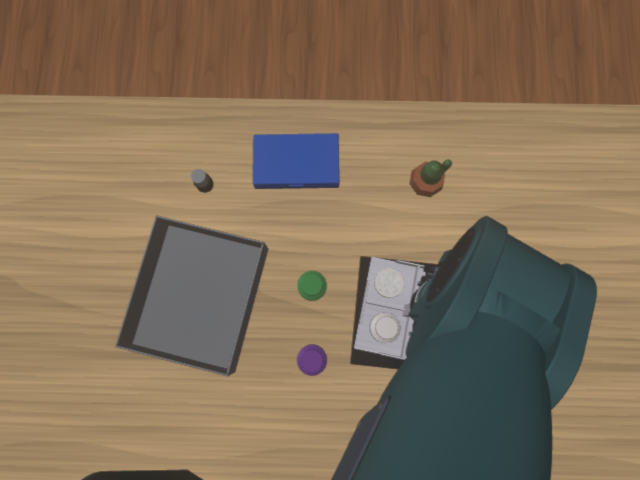

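The scene crop shows the open fingers at (330,165) and (470,240), straddling the post top at (405,225), and the dish lies untouched. Descending.

```bash
python3 - <<'E'
import warnings; warnings.filterwarnings("ignore")
from h import *
np.set_printoptions(precision=1,suppress=True)
p2,e=pose([*TRAY,79],trayR(YAW),0)
print(ctrl.move_linear(p2,feed=60,until_force=8))
s=ctrl.observe();print(s["clock"],s["eef_pos"],s["force"])
ctrl.command_gripper(0.0,force=90)
s=ctrl.observe();print(s["clock"],s["eef_pos"],s["force"],s["width"]*85)
print(ctrl.move_linear(p2+[0,0,12],feed=30))
cv2.imwrite("pics/scene2.png",ctrl.read_camera("scene")[:,:,::-1])
s=ctrl.observe();print(s["clock"],s["eef_pos"],s["force"],s["width"]*85)
a=cv2.imread("pics/scene2.png")[220:380,130:330]; cv2.imwrite("pics/c4.png",cv2.resize(a,None,fx=4,fy=3.75,interpolation=2))
E
```

```text
False
4.1833 [ 489.5 -193.2   60.1] [-1.3  0.2 -0.6]
4.775 [ 489.6 -193.3   60.3] [-1.4  1.1  4.7] 22.80781658768844
False
5.375 [ 489.3 -193.2   71.9] [ 0.6 -0.3 -5.3] 23.046548369044263
```

View pics/c4.png

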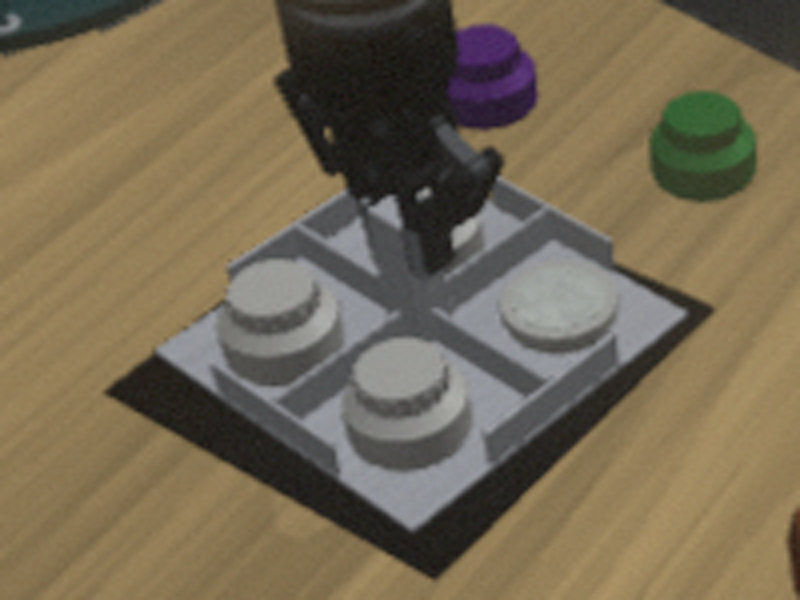

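The tray is lifted level, with the post held at a width of about 23 mm. The force of -5.3 N matches about 0.53 kg. The dish is still in its bay at (558,305). Carrying it to the tub.

```bash
python3 - <<'E'
import warnings; warnings.filterwarnings("ignore")
from h import *
np.set_printoptions(precision=1,suppress=True)
p,e=pose([*TRAY,256],trayR(YAW),0)
ctrl.move_linear(p,feed=80); ctrl.hold(.2)
yaw=YAW+43; a=np.radians(yaw+45); d=np.array([np.cos(a),np.sin(a)])
c=np.r_[TUB-40*d,110]; gt=tipgrip(yaw,35,c)
p,e=pose(gt,trayR(yaw),0)
ctrl.move_linear(p,e,feed=80); ctrl.hold(.3)
for n in("scene","top"): cv2.imwrite(f"pics/{n}3.png",ctrl.read_camera(n)[:,:,::-1])
s=ctrl.observe();print(s["clock"],s["eef_pos"],p,s["force"],s["width"]*85)
E
```

```text
12.3083 [487.6 123.7 230.3] [487.6 123.7 230.3] [-0.6 -0.1 -4.6] 23.20603334309765
```

View pics/scene3.png

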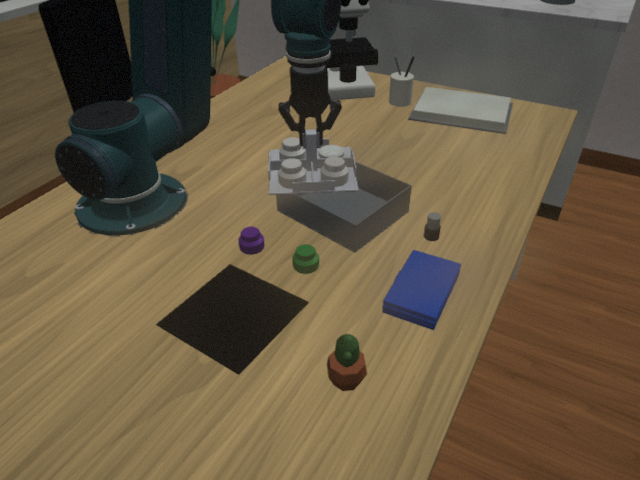

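View pics/top3.png

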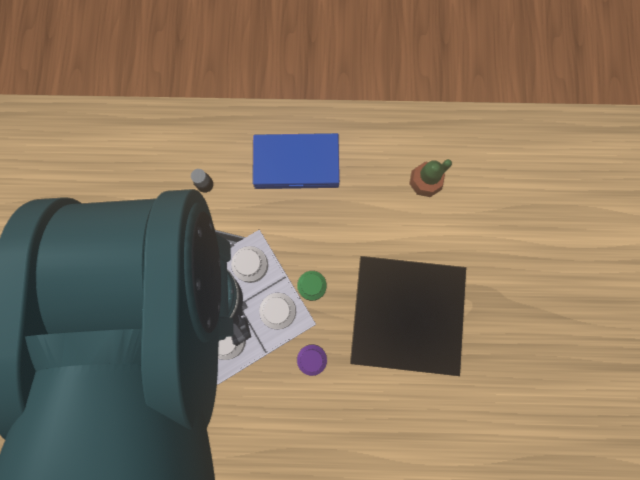

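The tray is level over the tub's near edge. The dish is visible at (331,153) beside the post, on the tub side, and all three pots are standing. Now I'll tip slowly and check at each step.

```bash
python3 - <<'E'
import warnings; warnings.filterwarnings("ignore")
from h import *
np.set_printoptions(precision=1,suppress=True)
yaw=YAW+43; a=np.radians(yaw+45); d=np.array([np.cos(a),np.sin(a)])
c=np.r_[TUB-40*d,110]; gt=tipgrip(yaw,35,c)
ims=[]
for t in (10,15,19,23):
    p,e=pose(gt,trayR(yaw,t),0)
    ctrl.move_linear(p,e,feed=4); ctrl.hold(.25)
    im=ctrl.read_camera("scene")[:,:,::-1]; s=ctrl.observe(); print(t,s["clock"],s["force"],s["dq"].max(),s["width"]*85)
    ims.append(cv2.resize(im[110:250,230:420],(400,295),interpolation=2))
cv2.imwrite("pics/tip1.png",np.vstack([np.hstack(ims[:2]),np.hstack(ims[2:])]))
E
```

```text
10 13.5833 [ 0.1  0.7 -4.3] 0.05605270068953786 23.087957737255437
15 14.45 [ 1.1 -0.  -5.6] 0.23669404337377972 23.10298009374362
19 15.2333 [-0.1 -0.2 -5.1] 0.07658849630145459 22.908353512390498
23 16.0167 [-1.1  1.2 -4.9] 0.05773716170687968 22.560495218633957
```

View pics/tip1.png

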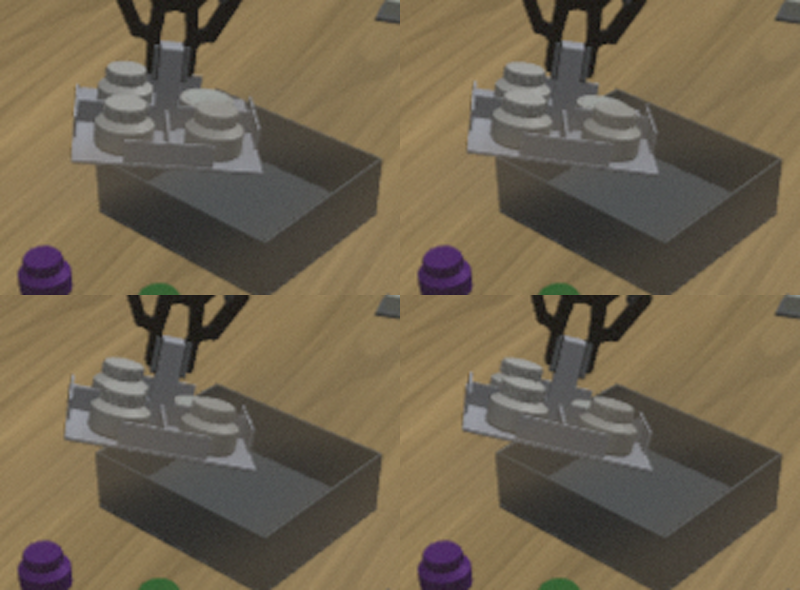

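```bash
python3 - <<'E'
import warnings; warnings.filterwarnings("ignore")
from h import *
np.set_printoptions(precision=1,suppress=True)
for i in range(3):
    ctrl.hold(.1); s=ctrl.observe(); print(s["force"],s["torque"])
cv2.imwrite("pics/t4.png",cv2.resize(ctrl.read_camera("scene")[120:250,250:420,::-1],(765,585),interpolation=2))
E
```

```text
[-0.5  0.2 -5.7] [ 0.9 -0.2  0. ]
[-0.4 -0.  -5.7] [ 0.8 -0.1  0. ]
[ 0.4  0.1 -5.3] [ 0.8 -0.2  0. ]
```

View pics/t4.png

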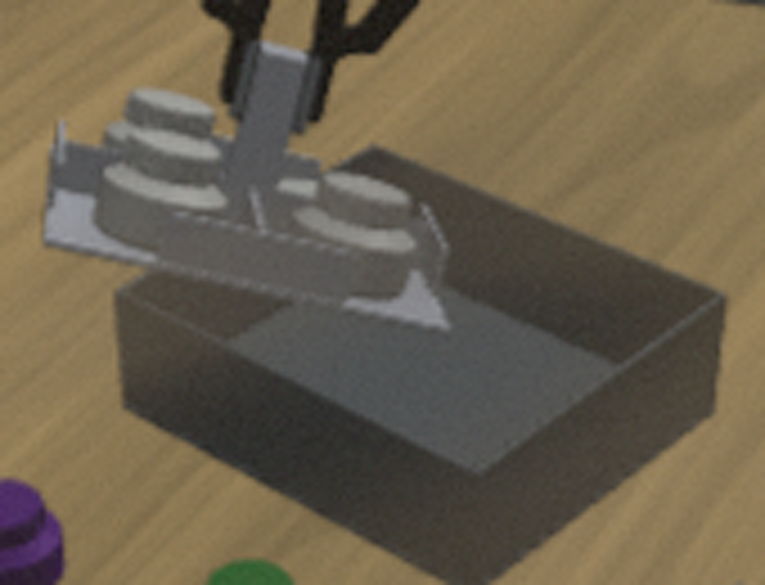

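A white sliver at (297,186), behind the right-hand pot, is probably the dish still in its bay. The pots rest against their walls. I'll continue tipping and compare with where the dish should project.

```bash
python3 - <<'E'
import warnings; warnings.filterwarnings("ignore")
from h import *
np.set_printoptions(precision=1,suppress=True)
yaw=YAW+43; a=np.radians(yaw+45); d=np.array([np.cos(a),np.sin(a)])
c=np.r_[TUB-40*d,110]; gt=tipgrip(yaw,35,c)
T=trayR(yaw,23)
for l in ((47,52),(60,60),(75,75)): print(l,proj("scene",gt+T@np.array([*l,-76+19.])), "crop",(proj("scene",gt+T@np.array([*l,-76+19.]))-[250,120])*4.5)
ims=[]
for t in (26,29):
    p,e=pose(gt,trayR(yaw,t),0)
    ctrl.move_linear(p,e,feed=4); ctrl.hold(.4)
    im=ctrl.read_camera("scene")[:,:,::-1]; s=ctrl.observe(); print(t,s["clock"],s["force"],s["width"]*85)
    ims.append(cv2.resize(im[110:250,240:420],(400,311),interpolation=2))
cv2.imwrite("pics/tip2.png",np.hstack(ims))
E
```

```text
(47, 52) [[323.3 162.6]] crop [[329.7 191.9]]
(60, 60) [[328.4 163.1]] crop [[352.6 193.8]]
(75, 75) [[333.8 163. ]] crop [[377.3 193.3]]
26 17.2167 [ 0.3 -0.2 -4.7] 23.002567059717585
29 18.0667 [-0.4  0.7 -3.8] 22.397415232229424
```

View pics/tip2.png

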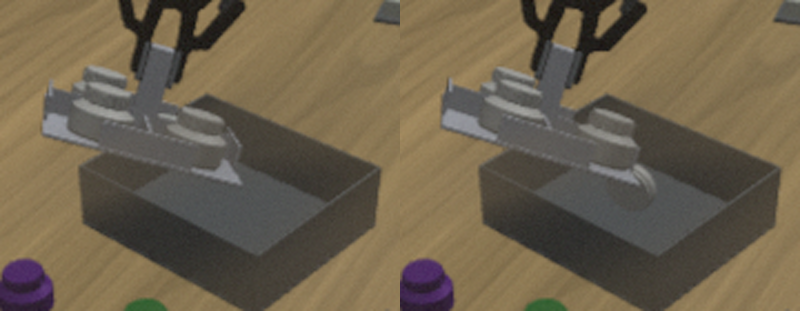

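At 29° the dish is out in the tub, seen edge-on at (632,188) in the right frame. I'll hold and see whether it settles or leans against the corner.

```bash
python3 - <<'E'
from h import *
np.set_printoptions(precision=1,suppress=True)
ctrl.hold(.7)
cv2.imwrite("pics/t5.png",cv2.resize(ctrl.read_camera("scene")[110:250,240:420,::-1],(765,595),interpolation=2))
print(ctrl.observe()["force"])
E
```

```text
[-0.5 -0.4 -4.6]
```

View pics/t5.png

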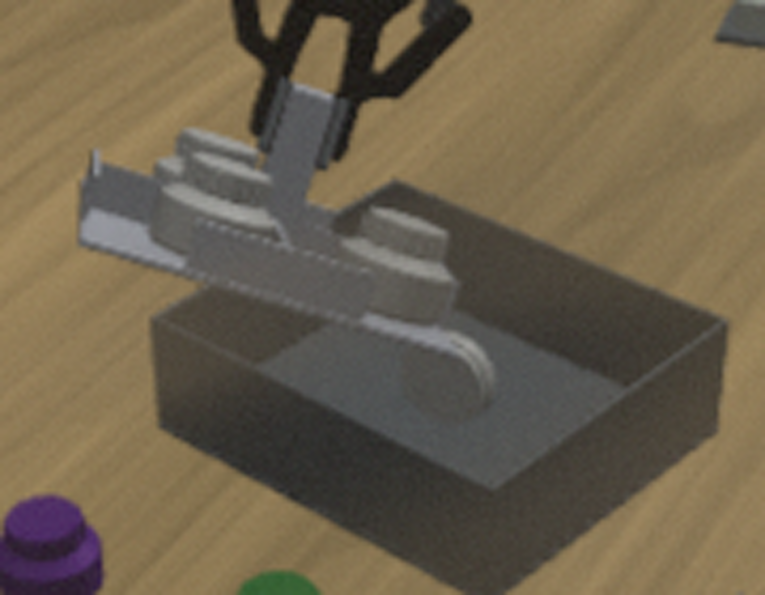

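```bash
python3 - <<'E'
from h import *
np.set_printoptions(precision=1,suppress=True)
yaw=YAW+43; a=np.radians(yaw+45); d=np.array([np.cos(a),np.sin(a)])
c=np.r_[TUB-40*d,110]; gt=tipgrip(yaw,35,c)
f=lambda u,v:(240+u/4.25,110+v/4.25)
k=gt+trayR(yaw,29)@np.array([95,95,-72.]); print("corner",k,(proj("scene",k)-[240,110])*4.25)
for z in (4,40,80,100): print(z,"bot",unproj("scene",f(447,424),z),"mid",unproj("scene",f(447,380),z))
ctrl.hold(.3)
im=ctrl.read_camera("top"); cv2.imwrite("pics/top5.png",im[:,:,::-1])
cv2.imwrite("pics/t6.png",cv2.resize(ctrl.read_camera("scene")[150:220,310:380,::-1],(600,600),interpolation=2))
E
```

```text
corner [505.4 204.4 121.2] [[407.1 273.2]]
4 bot [[518.1 232.4   4. ]] mid [[496.4 274.6   4. ]]
40 bot [[541.2 186.8  40. ]] mid [[520.4 226.9  40. ]]
80 bot [[566.7 136.   80. ]] mid [[547.1 174.   80. ]]
100 bot [[579.5 110.6 100. ]] mid [[560.4 147.5 100. ]]
```

View pics/t6.png

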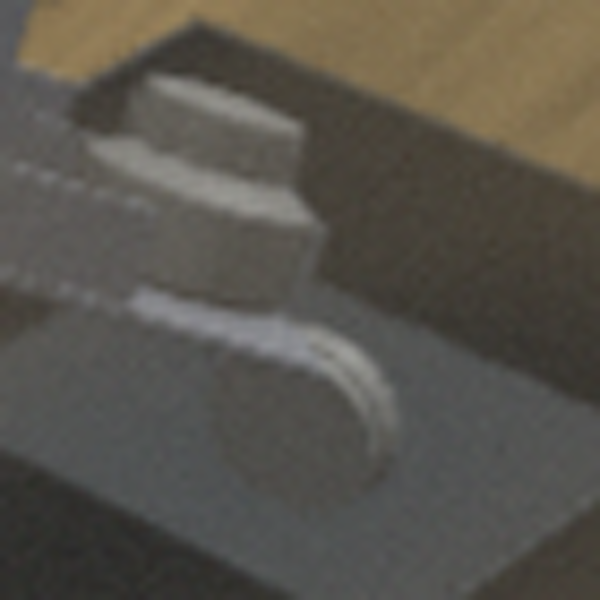

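View pics/top5.png

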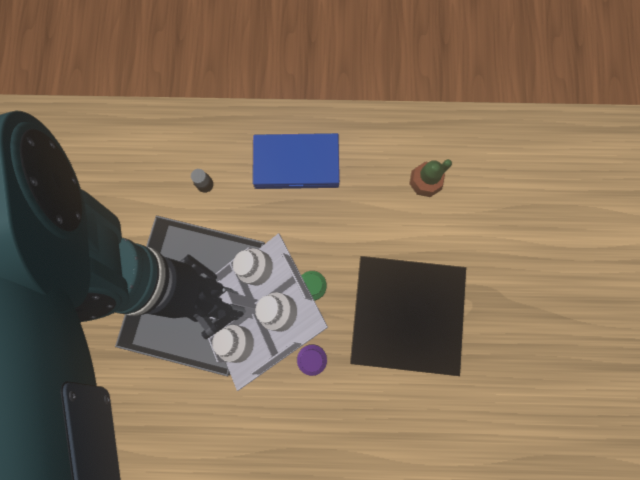

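The dish is not hanging from the tray: its pixels fit a disc standing on edge on the tub floor, bottom near (518,232,4) and centre near (517,234,34). That is inside the tub and under 60 mm. Levelling the tray now lifts its corner away from the dish.

```bash
python3 - <<'E'
import warnings; warnings.filterwarnings("ignore")
from h import *
np.set_printoptions(precision=1,suppress=True)
yaw=YAW+43; a=np.radians(yaw+45); d=np.array([np.cos(a),np.sin(a)])
c=np.r_[TUB-40*d,110]; gt=tipgrip(yaw,35,c)
for t in (15,0):
    p,e=pose(gt,trayR(yaw,t),0); ctrl.move_linear(p,e,feed=4)
ctrl.hold(.2)
im=ctrl.read_camera("scene")[:,:,::-1]; s=ctrl.observe(); print(s["clock"],s["force"],s["width"]*85)
# refit mat from unobstructed top picture
g=cv2.cvtColor(cv2.imread("pics/top5.png"),6); m=np.zeros_like(g); m[240:390,335:485]=255
b=((g<50)&(m>0)).astype(np.uint8); cs,_=cv2.findContours(b,0,2); k=max(cs,key=cv2.contourArea)
r=cv2.minAreaRect(k); print("mat",r,unproj("top",r[0],3))
yl=trayR(YAW+0,0)
cv2.imwrite("pics/t7.png",cv2.resize(im[110:250,240:420],(765,595),interpolation=2))
E
```

```text
22.1667 [ 0.6  0.2 -3.5] 22.91026266474005
mat ((409.6936340332031, 316.2681579589844), (107.09290313720703, 106.68842315673828), 5.355824947357178) [[ 478.6 -195.4    3. ]]
```

View pics/t7.png

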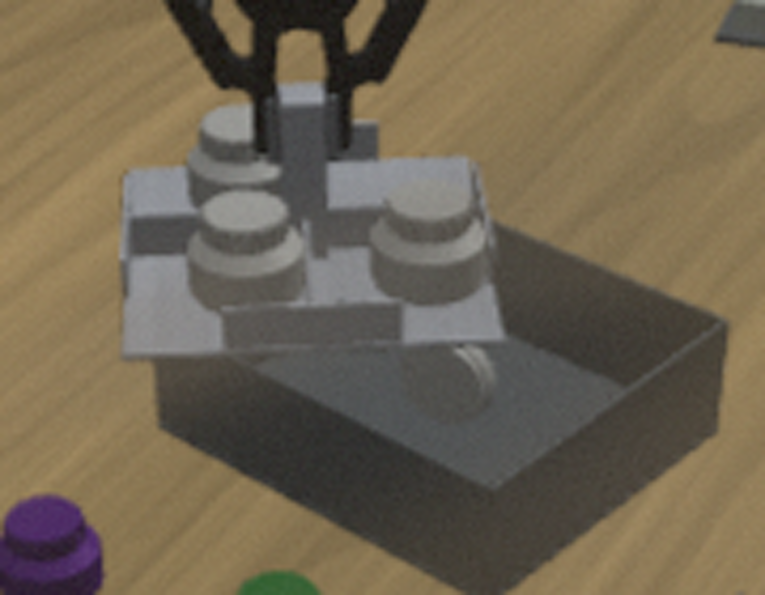

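The tray is level and empty of the dish, with the three pots upright. The dish still stands on edge on the tub floor at about (450,385). Returning to the mat.

```bash
python3 - <<'E'
import warnings; warnings.filterwarnings("ignore")
from h import *
np.set_printoptions(precision=1,suppress=True)
M=np.array([482.,-195.]); y=-6.
p,e=pose([*M,256],trayR(y),0); ctrl.move_linear(p,e,feed=80)
p,e=pose([*M,79],trayR(y),0); ctrl.move_linear(p+[0,0,12],feed=70); ctrl.hold(.3)
for n in("scene",): cv2.imwrite(f"pics/{n}8.png",ctrl.read_camera(n)[:,:,::-1])
s=ctrl.observe();print(s["clock"],s["eef_pos"],s["force"])
a=cv2.imread("pics/scene8.png")[170:380,130:410]; cv2.imwrite("pics/c8.png",cv2.resize(a,None,fx=2.8,fy=2.8,interpolation=2))
E
```

```text
29.1583 [ 482. -195.   72.] [ 0.5 -0.1 -5.7]
```

View pics/c8.png

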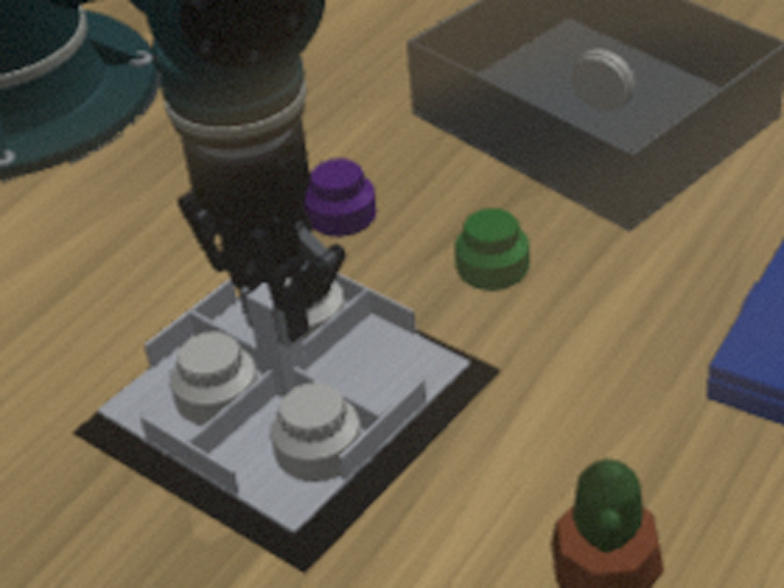

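The tray is about 12 mm above the mat, level and centred, with the pots upright. The dish stands on edge in the middle of the tub at (603,78). Setting the tray down.

```bash
python3 - <<'E'
import warnings; warnings.filterwarnings("ignore")
from h import *
np.set_printoptions(precision=1,suppress=True)
s=ctrl.observe(); p=np.array(s["eef_pos"])
print(ctrl.move_linear([482,-195,58.5],feed=15,until_force=5))
s=ctrl.observe();print(s["clock"],s["eef_pos"],s["force"])
if s["eef_pos"][2]<64:
    ctrl.command_gripper(0.25+.1); ctrl.hold(.1)
    ctrl.command_gripper(1.0); ctrl.hold(.2)
    s=ctrl.observe();print(s["clock"],s["eef_pos"],s["force"],s["width"])
    ctrl.move_linear([482,-195,130],feed=60)
    ctrl.move_linear([482,-195,260],feed=150)
    j=[55.3,15,-2.8,72.2,0,81.1]; j[0]=60
    q=list(ctrl.observe()["joints"]); q[0]=-75; ctrl.move_joints(q); ctrl.hold(.3)
for n in("scene","top"): cv2.imwrite(f"pics/{n}9.png",ctrl.read_camera(n)[:,:,::-1])
s=ctrl.observe();print(s["clock"],s["eef_pos"],s["force"])
E
```

```text
True
29.8917 [ 481.9 -194.9   60.3] [-0.4  0.4  5.5]
31.0167 [ 481.2 -194.5   59.7] [ 0.3  0.3 -0.3] 0.9980781596311356
35.2083 [ 211.5 -474.6  259.2] [-0.4  0.   0.2]
```

View pics/scene9.png

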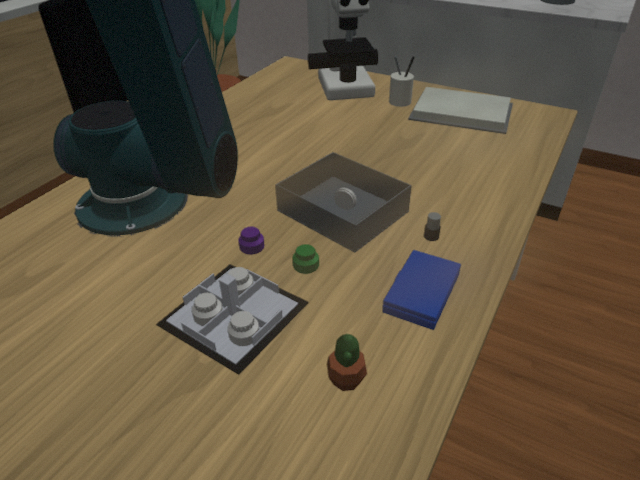

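View pics/top9.png

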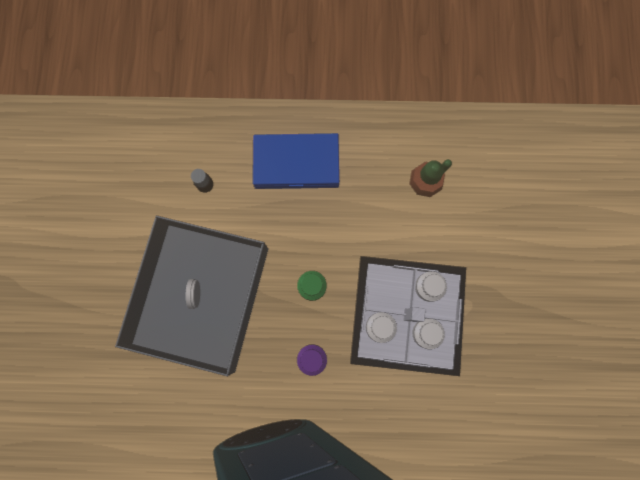

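The top view shows the tray square on the mat with its post near (413,313), and three pots upright at (432,286), (382,327) and (430,334). The dish is at the tub's centre (192,293), and the bystanders sit at the same pixels as at the start. Handing in.

```bash
python3 - <<'E'
from bench import ctrl
print(ctrl.hand_in())
E
```

```text
the job is handed in; nothing more can be done
None
```

I tipped the dish into the tub, set the tray back on the mat with all three pots in it, and handed the job in after about 35 s on the robot's clock. No verdict was reported.

- **What I did:** I gripped the post, lifted the tray level and carried it to the tub with the dish's corner pointing in. I tipped it slowly on that corner, and the dish slid out between 26° and 29°. I then levelled the tray and lowered it at 15 mm/s until a light touch, 5 N. After opening the gripper I moved the arm well away.
- **Last checks:** The tray sits level in the middle of the mat. The post was let go at about (481, -195) mm, against a mat centre I measured at about (482, -195) mm. The pots are upright in their bays, the force on the tool reads about zero, and nothing else looks moved. I judged levelness and the pots by eye from the final pictures.
- **Differs from plan:** The dish stands on its edge on the tub floor instead of lying flat. It has stayed still near the middle of the tub, with its centre about 34 mm up, below the 60 mm limit.
- **Disagreement:** One automatic fit put the mat's centre about 4 mm off in x from my corner fits, well within the 30 mm allowed.

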